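Sort the columns and bottles after a column change

TASK

Clear up after the column change: lay the two long steel columns in the long shallow tray, one along each lane, lay the short guard column flat in the middle of the small tray, and stand the two amber bottles upright in the deeper rack, one in the middle of each bay. Do not knock the bottles over, and leave everything at rest and let go.

Things in the scene. Friction and masses are not known exactly. Their poses are not given: they have to be found in the camera images.
- column_a_center (a point): Loose stainless-steel chromatography column, one of two alike, lying flat: a 125 mm long bar, round tube 16 mm in diameter with a hexagonal end fitting, 24 mm across flats and 22 mm long, at each end and a 10 mm wide, 6 mm long white plug beyond each. It rests on flats of the hexagons, so it does not roll by itself. About 0.22 kg. The point is its middle (bare tube, 69 mm long between the fittings), 12 mm above what it lies on; x runs along its length.
- column_b_center (a point): Loose stainless-steel chromatography column, the other of the two, lying flat: a 125 mm long bar, round tube 16 mm in diameter with a hexagonal end fitting, 24 mm across flats and 22 mm long, at each end and a 10 mm wide, 6 mm long white plug beyond each. It rests on flats of the hexagons, so it does not roll by itself. About 0.22 kg. The point is its middle (bare tube, 69 mm long between the fittings), 12 mm above what it lies on; x runs along its length.
- guard_center (a point): Loose short steel guard column, like the two columns but only 66 mm long: round tube 16 mm in diameter, hexagonal end fittings 24 mm across flats and 14 mm long, white 6 mm plugs, 26 mm of bare tube between the fittings. About 0.11 kg. The point is its middle, 12 mm above what it lies on; x runs along its length.
- bottle_a_center (a point): Loose small amber glass bottle with a blue screw cap, one of two alike, standing upright, 86 mm tall: straight round body 34 mm in diameter from its foot up to 62 mm, then a shoulder, and a cap 26 mm in diameter from 70 mm up. About 0.09 kg. The point is on its axis 43 mm above its foot; z is its axis, up.
- bottle_b_center (a point): Loose small amber glass bottle with a blue screw cap, the other of the two, standing upright, 86 mm tall: straight round body 34 mm in diameter from its foot up to 62 mm, then a shoulder, and a cap 26 mm in diameter from 70 mm up. About 0.09 kg. The point is on its axis 43 mm above its foot; z is its axis, up.
- column_tray: Long shallow grey tray, fixed, 163 mm (its x) by 124 mm (its y), 10 mm high, with a 4 mm floor and 4 mm walls. A low ridge along x (also 10 mm high from the bench, 4 mm thick) parts it into two lanes, each 155 by 56 mm, whose middles lie at y = +30 and y = -30 mm. Origin: centre of its underside, on the bench. One column lies along x in each lane.
- guard_tray: Small shallow grey tray, fixed, 104 mm (its x) by 64 mm (its y), 10 mm high, one bay of 96 by 56 mm, 4 mm floor and walls. Origin: centre of its underside, on the bench.
- bottle_rack: Grey two-bay rack, fixed, deeper than the trays: 132 mm (its x) by 68 mm (its y), 28 mm high, 4 mm floor and walls; two square bays of 60 by 60 mm, whose middles lie at x = +32 and x = -32 mm. Origin: centre of its underside, on the bench.
Mind the look-alikes: they are no part of the job. Leave any green or purple look-alike of the part that bears column_b_center alone.

How it is judged:
At the end, for the whole second after the job is handed in: Long columns flat on the floor, one per lane of the long tray (middle within 18 mm of the lane's, within 0.25 rad); guard column flat in the small tray (middle within 18 mm); bottles upright (0.12 rad) on the floor of the rack, one per bay, within 15 mm of its middle; all at rest (x of column_a_center in the frame of column_tray between -0.018 and 0.018 m and z of column_a_center in the frame of column_tray between 0.011 and 0.021 m and angle between the x axis of each of column_a_center, column_b_center and the x axis of column_tray, either way round below 0.25 rad and x of column_b_center in the frame of column_tray between -0.018 and 0.018 m and z of column_b_center in the frame of column_tray between 0.011 and 0.021 m and ((y of column_a_center in the frame of column_tray between 0.012 and 0.048 m and y of column_b_center in the frame of column_tray between -0.048 and -0.012 m) or (y of column_a_center in the frame of column_tray between -0.048 and -0.012 m and y of column_b_center in the frame of column_tray between 0.012 and 0.048 m)) and x of guard_center in the frame of guard_tray between -0.018 and 0.018 m and y of guard_center in the frame of guard_tray between -0.018 and 0.018 m and z of guard_center in the frame of guard_tray between 0.011 and 0.021 m and y of bottle_a_center in the frame of bottle_rack between -0.015 and 0.015 m and z of bottle_a_center in the frame of bottle_rack between 0.042 and 0.052 m and angle between each of bottle_a_center, bottle_b_center's own z axis and vertical below 0.12 rad and y of bottle_b_center in the frame of bottle_rack between -0.015 and 0.015 m and z of bottle_b_center in the frame of bottle_rack between 0.042 and 0.052 m and ((x of bottle_a_center in the frame of bottle_rack between 0.017 and 0.047 m and x of bottle_b_center in the frame of bottle_rack between -0.047 and -0.017 m) or (x of bottle_a_center in the frame of bottle_rack between -0.047 and -0.017 m and x of bottle_b_center in the frame of bottle_rack between 0.017 and 0.047 m)) and linear speed of each of column_a, column_b, guard, bottle_a, bottle_b below 0.02 m/s); the robot touches nothing.
It fails at once if a bottle is knocked over (tilted more than 0.9 rad) (angle between any of bottle_a_center, bottle_b_center's own z axis and vertical above 0.9 rad).
It also fails if it takes over 128 s, if anything falls off the work surface, if the arm or the gripper's body presses on something with over 40 N, if the wrist force passes 120 N, or if a joint passes its speed limit or range.

ROBOT

A 7-joint arm with a two-finger parallel gripper is mounted at the origin on the work surface. World frame = base frame: x ahead of the robot, y to its left, z up, the work surface at z = 0. Lengths are in m, angles in rad, forces in N, time in s.
With the tool pointing down it reaches from about 0.4 to 0.875 m from the base axis. Payload 6.5 kg.
Tool frame: the origin (TCP) lies midway between the tips of the shut fingers; the grasp point (between the pads) lies 19 mm behind it (hold_point_z is the distance from the TCP to the grasp point, in m); z points along the fingers, y is the line along which they close (so a half turn about z gives the same grasp; the last joint's range is limited). The gripper opens to 88 mm and grips with 3 to 60 N. Pads are 18 mm wide; open, the fingers measure 123 mm over their backs; the gripper's body (75 mm by 187 mm) begins 45 mm behind the grasp point.
Start: joints at [-1.268, 0.536, -0.004, 1.538, 0.003, 1.067, -0.071], TCP at [0.234, 0.606, 0.239] pointing down, gripper open.
Joint ranges: [-2.7, 2.7], [-0.37, 2.16], [-1.27, 1.26], [0.24, 2.4], [-1.31, 4.45], [0.19, 1.91], [-2.76, 2.76]. Speed limits (rad/s): [2.39, 2.39, 3.14, 3.14, 3.14, 3.14, 3.14].

INTERFACE

Orientations are given as a unit quaternion [x, y, z, w].
In Python, from station import * gives the robot as it stands.
- The arm moves only by the tool jog_arm, never from a script. Its argument "moves" is a list of rows, each a list of 7 numbers: the shift along the tool's x, y, z in mm, then the turn, a rotation vector about the tool's x, y, z in degrees, then the gripper command: -1 is shut, 1 is fully open, values between are in proportion. A call has 1 to 12 rows; each row shifts and turns the commanded pose from where the row before left it, along the tool's axes as they then stand; what a row does not reach is not made up. A row lasts 1/8 s, in which the tool goes at most 62.5 mm and 10.7 degrees, less where a joint would pass 70% of its speed; a pose out of reach is approached as far as the arm can. A call with a gripper value outside its range is refused whole. The fingers move at their own pace and stop on an object; "newtons" is the grip in N (left out, the last holds). Time passes only in rows, so rows that do not move let the fingers close. It gives the time, the measured TCP pose, the force, the opening and the grip force at its end, in the units of the state.
- sense(): the state, without advancing time (a new reading comes with each control period).
- capture(name): name is "scene" or "top" or "wrist"; returns a dict with "image" (480x640x3 uint8, blue, green, red), "range_z" (480x640 float32, m along the optical axis (not along the pixel's ray), 0 where there is no reading), "vertical_fov" (degrees; the focal length in pixels is half the picture's height over the tangent of half this angle, whatever the lens; pixels are square), "cx", "cy" (the principal point, pixels), "rvec" (rotation vector, rad) and "tvec" (3), from world to camera coordinates, as OpenCV has them. Camera axes: x right, y down, z forward; pixel columns grow to the right and rows downward; lengths in m; the calibration is good to about 2 mm. A picture is of the moment at which its call begins.
- sign_off(): hands the job in; it is judged then, once.
The state is a dict: "t": time; "joints": joint angles; "joint_vel": joint speeds; "joint_efforts": joint torques, N m; "eef_pos": TCP position; "orientation": TCP orientation; "contact_force": force on the tool from outside, world axes, zero at the start; "wrist_torque": the same for the moment, N m; "opening": opening from 0.0 (shut) to 1.0 (fully open); "gripper_force": force on a finger pad.
Only numpy, scipy, OpenCV 4.12 (cv2) and the standard library are available. Lean on these libraries where they do the work, as an engineer would, in place of code of your own. Each camera call takes 0.05 s, during which the arm holds its last target. There are 200 camera calls.

## Working session

There is one attempt and no reset: what is moved stays moved. The work goes in short steps, Python scripts to look and compute and a tool call to move; the robot and the scene stay as the last step left them, time stands still between calls to the robot, and variables do not carry over. Pictures are saved under pics/ and viewed, at most 14 in all, crops included, and the job is handed in when it is done.

Besides the shell and the picture viewer there is one more tool, called after "Call:" by a JSON object that holds its "method" and its "body", one argument or row to a line. jog_arm: Moves the arm, as the interface text tells. Its arguments: {"type":"object","properties":{"moves":{"type":"array"},"newtons":{"type":"number"}},"required":["moves"]}

```bash
mkdir -p pics; ls; cat > h.py <<'E'
from station import *
import numpy as np, cv2
def cam(n):
    c=capture(n); c['R']=cv2.Rodrigues(np.array(c['rvec'],float))[0]; c['t']=np.array(c['tvec'],float).ravel()
    c['f']=240/np.tan(np.radians(c['vertical_fov'])/2); return c
def ray(c,u,v,z):
    d=c['R'].T@np.array([(u-c['cx'])/c['f'],(v-c['cy'])/c['f'],1]); o=-c['R'].T@c['t']
    return o+d*(z-o[2])/d[2]
def cloud(c):
    v,u=np.mgrid[0:480,0:640]; Z=c['range_z']
    P=np.stack([(u-c['cx'])/c['f']*Z,(v-c['cy'])/c['f']*Z,Z],-1)
    W=(P-c['t'])@c['R']; W[Z<=0]=np.nan; return W
E
python3 - <<'E'
from h import *
import pickle
s=sense(); print(s['t'],s['eef_pos'],s['orientation'],s['opening'])
for n in ['top','scene']:
    c=cam(n); cv2.imwrite(f'pics/{n}0.png',c['image']); pickle.dump(c,open(n+'.pkl','wb'))
    W=cloud(c); print(n,-c['R'].T@c['t'],c['f'],c['cx'],c['cy'],(c['range_z']>0).mean())
E
```

```text
pics
0.0 [0.23411458 0.6057346  0.23784929] [ 1.83318899e-01  9.83053128e-01 -8.47472690e-04 -9.85109684e-05] 0.9975408995469727
top [ 0.25261275 -0.09276252  1.32032971] 511.9076811347883 320.03401732807504 230.2131168125253 0.995830078125
scene [0.93164208 0.42577389 0.99657949] 489.1680754335041 318.36985620791654 240.3258934383162 0.9959244791666667
```

View pics/top0.png

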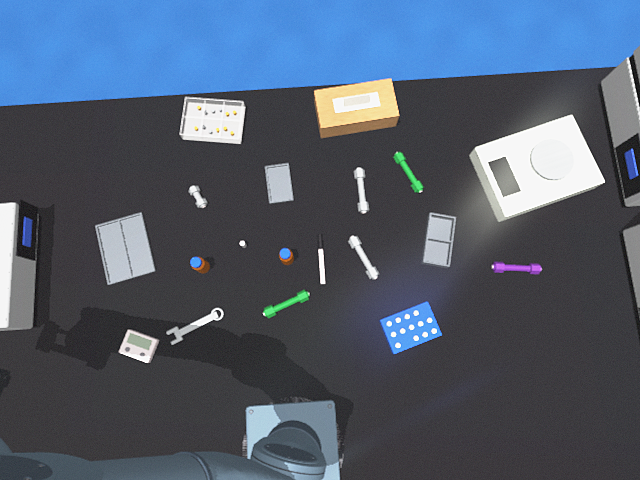

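View pics/scene0.png

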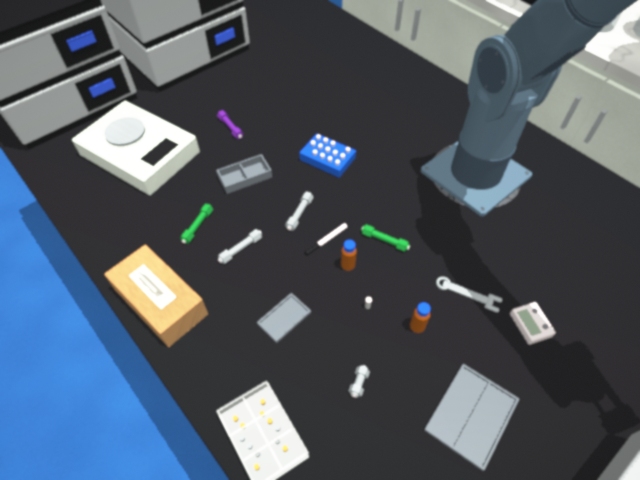

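The top view shows the steel columns at (361,190) and (363,257), the guard at (198,197), bottles at (199,265) and (287,256), the long tray at (125,248), the guard tray at (279,183) and the rack at (439,239). The scene view shows the same layout. Green and purple are look-alikes.

```bash
cat > meas.py <<'E'
from h import *
import pickle
c=pickle.load(open('top.pkl','rb')); W=cloud(c); im=c['image'].astype(int)
gray=im.min(2); sat=im.max(2)-im.min(2)
def rect(name,box,z,thr,L):
    x0,y0,x1,y1=box; m=np.zeros((480,640),np.uint8)
    m[y0:y1,x0:x1]=((gray>thr)&(sat<60))[y0:y1,x0:x1]
    n,l,s,_=cv2.connectedComponentsWithStats(m); k=1+np.argmax(s[1:,4])
    v,u=np.nonzero(l==k); P=np.array([ray(c,a,b,z)[:2] for a,b in zip(u,v)])
    r=cv2.minAreaRect((P*1000).astype(np.float32)); 
    B=cv2.boxPoints(r); e=max([B[1]-B[0],B[2]-B[1]],key=np.linalg.norm)
    print(name,'c',np.round(r[0],1),'size',np.round(r[1],1),L,'longaxis deg',round(np.degrees(np.arctan2(e[1],e[0])),1),'mean',np.round(P.mean(0)*1000,1),'z med',np.round(np.nanmedian(W[v,u,2])*1000,1))
rect('colA',(345,160,378,220),.012,110,'125x24')
rect('colB',(342,230,383,284),.012,110,'125x24')
rect('guard',(183,180,213,212),.012,110,'66x24')
rect('ctray',(85,205,165,290),.01,80,'163x124')
rect('gtray',(258,158,300,208),.01,80,'104x64')
rect('rack',(415,205,462,272),.028,80,'132x68')
for nm,(x0,y0,x1,y1) in dict(botL=(183,250,218,280),botR=(272,240,302,272)).items():
    m=np.zeros((480,640),bool); b=im[...,0];r=im[...,2]
    m[y0:y1,x0:x1]=((b>r+60))[y0:y1,x0:x1]; v,u=np.nonzero(m)
    p=ray(c,u.mean(),v.mean(),.086); print(nm,m.sum(),np.round(p*1000,1),'z',np.nanmedian(W[v,u,2])*1000)
E
python3 meas.py
```

```text
colA c [ 636.6 -220.5] size [128.3  28.9] 125x24 longaxis deg 1.6 mean [ 636.1 -220.6] z med 17.5
colB c [ 456.1 -211.1] size [128.7  28.6] 125x24 longaxis deg 25.4 mean [ 455.9 -211.1] z med 17.5
guard c [648.  214.2] size [70.4 28. ] 66x24 longaxis deg 27.8 mean [648.2 214.3] z med 17.2
ctray c [522.7 406.8] size [166.2 127.9] 163x124 longaxis deg 13.0 mean [521.6 406.8] z med 2.8
gtray c [672.4  -2.9] size [107.9  67.3] 104x64 longaxis deg 4.3 mean [671.7  -2.8] z med 3.2
rack c [ 498.6 -421.6] size [ 95.6 171. ] 132x68 longaxis deg -14.3 mean [ 489.2 -414.3] z med 3.9
botL 106 [460.3 204.8  86. ] z 83.93100465282438
botR 95 [467.2 -13.6  86. ] z 84.22907392578665
```

```bash
cat >> h.py <<'E'
from scipy.spatial.transform import Rotation as Ro
def phi(s=None):
    s=s or sense(); X=Ro.from_quat(s['orientation']).as_matrix()
    return np.degrees(np.arctan2(X[1,0],X[0,0])),X
def plan(x,y,z,axis=None):
    """axis: wanted tool-x direction (deg, mod 180). prints turn about tool z, then the shift in the frame after the turn"""
    s=sense(); p,X=phi(s); d=0 if axis is None else (axis-p+90)%180-90
    R=Ro.from_euler('z',d,degrees=True).as_matrix()@X
    print('t',round(s['t'],2),'pos',np.round(np.array(s['eef_pos'])*1000,1),'phi',round(p,1),'tilt',round(np.degrees(np.arccos(-X[2,2])),2),'open mm',round(s['opening']*88,1),'| turn z',round(-d,1),'shift',np.round(R.T@(np.array([x,y,z])-np.array(s['eef_pos'])*1000),1))
E
python3 - <<'E'
from h import *
import pickle
c=pickle.load(open('top.pkl','rb')); W=cloud(c)
m=np.zeros((480,640),np.uint8); m[200:280,410:470]=(W[...,2]>.014)[200:280,410:470]
n,l,s,_=cv2.connectedComponentsWithStats(m); k=1+np.argmax(s[1:,4]); v,u=np.nonzero(l==k)
P=np.array([ray(c,a,b,.028)[:2] for a,b in zip(u,v)]); r=cv2.minAreaRect((P*1000).astype(np.float32)); print(r,len(u), cv2.boxPoints(r))
plan(648,214,120,27.8)
E
```

```text
((485.3014831542969, -408.5757141113281), (70.30479431152344, 134.82679748535156), 76.00440979003906) 426 [[ 411.3878  -426.38086]
 [ 542.21216 -458.98834]
 [ 559.2152  -390.77057]
 [ 428.3908  -358.1631 ]]
t 0.1 pos [234.1 605.8 238. ] phi 158.9 tilt 0.08 open mm 88.2 | turn z -48.9 shift [-183.4 -539.4  118.8]
```

Call:
{"method": "jog_arm", "body": {
  "moves": [
    [0,0,0,0,0,-9.8,0],
    [0,0,0,0,0,-9.8,0],
    [0,0,0,0,0,-9.8,0],
    [0,0,0,0,0,-9.8,0],
    [0,0,0,0,0,-9.8,0],
    [-15,-45,0,0,0,0,0],
    [-15,-45,0,0,0,0,0],
    [-15,-45,0,0,0,0,0],
    [-15,-45,0,0,0,0,0],
    [-15,-45,0,0,0,0,0],
    [-15,-45,0,0,0,0,0],
    [-15,-45,0,0,0,0,0]
  ],
  "newtons": 30
}}

```text
t: 1.6
eef_pos: [0.4752, 0.3755, 0.2384]
orientation: [-0.241, 0.971, -0.0, -0.0]
contact_force: [-0.2, 0.3, -0.7]
opening: 0.501
gripper_force: 0.0
```

Call:
{"method": "jog_arm", "body": {
  "moves": [
    [-15,-45,15,0,0,0,0],
    [-15,-45,15,0,0,0,0],
    [-15,-45,15,0,0,0,0],
    [-15,-45,15,0,0,0,0],
    [-15,-44,20,0,0,0,0],
    [0,0,20,0,0,0,0],
    [0,0,20,0,0,0,0],
    [0,0,0,0,0,0,0],
    [0,0,0,0,0,0,0]
  ]
}}

```text
t: 2.72
eef_pos: [0.6451, 0.2154, 0.1193]
orientation: [-0.242, 0.97, 0.0, 0.0]
contact_force: [-0.2, 0.4, 0.2]
opening: 0.5
gripper_force: 0.0
```

```bash
python3 - <<'E'
from h import *
plan(648,214,7,27.8)
c=cam('wrist'); cv2.imwrite('pics/w1.png',c['image'])
im=c['image'].astype(int);m=((im.min(2)>110)&(im.max(2)-im.min(2)<60)).astype(np.uint8)
W=cloud(c); m&=(W[...,2]>.008)&(W[...,2]<.04); n,l,s,cc=cv2.connectedComponentsWithStats(m)
for k in range(1,n):
    if s[k,4]>400:
        v,u=np.nonzero(l==k); P=np.array([ray(c,a,b,.012)[:2] for a,b in zip(u,v)])*1000; print(s[k],cv2.minAreaRect(P.astype(np.float32)))
E
```

```text
t 2.73 pos [645.1 215.4 119.3] phi -152.0 tilt 0.05 open mm 44.0 | turn z 0.2 shift [ -1.8  -2.7 112.3]
[   0   20   47  184 1695] ((669.2575073242188, 19.138126373291016), (103.46621704101562, 25.592117309570312), 5.0771684646606445)
[ 532   67  108  252 2640] ((558.276611328125, 360.26251220703125), (167.6383056640625, 70.78242492675781), 41.84214782714844)
[ 294  182   44  101 3270] ((647.9712524414062, 214.28367614746094), (68.428466796875, 27.445514678955078), 27.854785919189453)
[  4 427  28  51 678] ((918.9182739257812, 91.38453674316406), (50.59028625488281, 11.217107772827148), 27.76617431640625)
[ 212  427   49   49 1624] ((837.0472412109375, 244.0873260498047), (48.49966812133789, 37.84918212890625), 27.84355926513672)
```

View pics/w1.png

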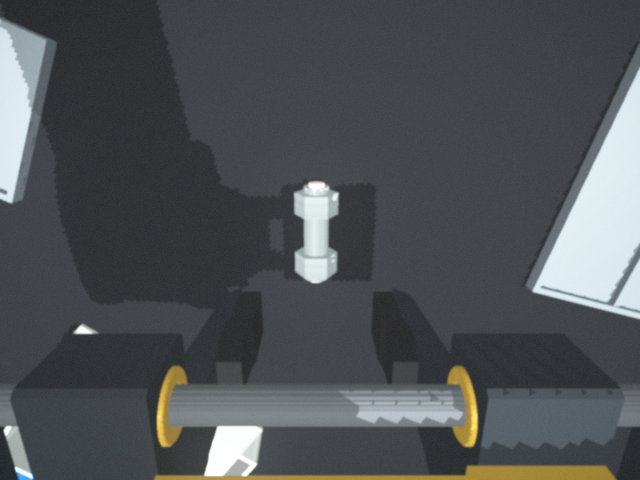

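The wrist view shows the guard upright at (316,232), between the fingers; its measured pose (648.0, 214.3, 27.9°) matches the top view within 1 mm. Descending and gripping.

Call:
{"method": "jog_arm", "body": {
  "moves": [
    [-2,-3,28,0,0,0,0],
    [0,0,28,0,0,0,0],
    [0,0,26,0,0,0,0],
    [0,0,20,0,0,0,0],
    [0,0,10,0,0,0,0],
    [0,0,0,0,0,0,0],
    [0,0,0,0,0,0,-1],
    [0,0,0,0,0,0,-1],
    [0,0,0,0,0,0,-1],
    [0,0,0,0,0,0,-1],
    [0,0,0,0,0,0,-1]
  ]
}}

```text
t: 4.15
eef_pos: [0.6489, 0.2127, 0.0073]
orientation: [-0.241, 0.971, 0.0, 0.0]
contact_force: [-1.1, 0.5, 4.8]
opening: 0.168
gripper_force: 30.0
```

```bash
python3 - <<'E'
from h import *
plan(672.4,-2.9,120,4.3)
E
```

```text
t 4.15 pos [648.9 212.7   7.3] phi -152.1 tilt 0.05 open mm 14.8 | turn z 23.6 shift [  -7.4 -216.7 -112.7]
```

Call:
{"method": "jog_arm", "body": {
  "moves": [
    [0,0,-20,0,0,0,-1],
    [0,0,-30,0,0,7.9,-1],
    [0,0,-30,0,0,7.9,-1],
    [0,0,-20,0,0,7.8,-1],
    [-1,-36,0,0,0,0,-1],
    [-1,-36,0,0,0,0,-1],
    [-1,-36,0,0,0,0,-1],
    [-1,-36,0,0,0,0,-1],
    [-1,-36,0,0,0,0,-1],
    [-2,-36,20,0,0,0,-1],
    [0,0,20,0,0,0,-1],
    [0,0,0,0,0,0,-1]
  ]
}}

```text
t: 5.65
eef_pos: [0.6701, -0.0017, 0.0654]
orientation: [-0.037, 0.999, 0.0, -0.002]
contact_force: [-0.3, -0.1, -1.2]
opening: 0.168
gripper_force: 30.0
```

```bash
python3 - <<'E'
from h import *
plan(672.4,-2.9,12,4.3)
E
```

```text
t 5.65 pos [670.1  -1.7  65.4] phi -175.7 tilt 0.2 open mm 14.8 | turn z -0.0 shift [-2.4 -1.4 53.4]
```

Call:
{"method": "jog_arm", "body": {
  "moves": [
    [-2,-1,20,0,0,0,-1],
    [0,0,20,0,0,0,-1],
    [0,0,9,0,0,0,-1],
    [0,0,4,0,0,0,-1],
    [0,0,0,0,0,0,-1],
    [0,0,0,0,0,0,-1],
    [0,0,0,0,0,0,0],
    [0,0,0,0,0,0,0],
    [0,0,0,0,0,0,0],
    [0,0,-25,0,0,0,0],
    [0,0,-45,0,0,0,0],
    [0,0,-45,0,0,0,0]
  ]
}}

```text
t: 7.15
eef_pos: [0.6735, -0.0035, 0.1299]
orientation: [-0.037, 0.999, -0.0, -0.0]
contact_force: [0.2, -0.1, 0.9]
opening: 0.504
gripper_force: 0.0
```

```bash
python3 - <<'E'
from h import *
plan(636.6,-220.5,127,1.6)
E
```

```text
t 7.15 pos [673.5  -3.5 129.9] phi -175.7 tilt 0.03 open mm 44.3 | turn z 2.7 shift [  42.9 -215.9    2.9]
```

Next column A.

Call:
{"method": "jog_arm", "body": {
  "moves": [
    [0,0,0,0,0,2.7,0],
    [7,-36,0,0,0,0,0],
    [7,-36,0,0,0,0,0],
    [7,-36,0,0,0,0,0],
    [7,-36,0,0,0,0,0],
    [7,-36,10,0,0,0,0],
    [8,-36,20,0,0,0,0],
    [0,0,40,0,0,0,0],
    [0,0,0,0,0,0,0],
    [0,0,0,0,0,0,0]
  ]
}}

```text
t: 8.4
eef_pos: [0.6376, -0.2199, 0.0599]
orientation: [-0.014, 1.0, 0.0, 0.001]
contact_force: [0.2, -0.3, -0.1]
opening: 0.503
gripper_force: 0.0
```

```bash
python3 - <<'E'
from h import *
plan(636.6,-220.5,7,1.6)
E
```

```text
t 8.4 pos [ 637.6 -219.9   59.9] phi -178.4 tilt 0.08 open mm 44.3 | turn z 0.0 shift [ 1.1 -0.6 52.9]
```

Call:
{"method": "jog_arm", "body": {
  "moves": [
    [1,-1,23,0,0,0,0],
    [0,0,20,0,0,0,0],
    [0,0,10,0,0,0,0],
    [0,0,0,0,0,0,0],
    [0,0,0,0,0,0,-1],
    [0,0,0,0,0,0,-1],
    [0,0,0,0,0,0,-1],
    [0,0,0,0,0,0,-1],
    [0,0,0,0,0,0,-1],
    [0,0,-30,0,0,0,-1],
    [0,0,-45,0,0,0,-1],
    [0,0,-45,0,0,0,-1]
  ],
  "newtons": 40
}}

```text
t: 9.9
eef_pos: [0.6348, -0.222, 0.1262]
orientation: [-0.014, 1.0, -0.0, -0.001]
contact_force: [0.6, -0.8, -1.1]
opening: 0.165
gripper_force: 40.0
```

```bash
python3 - <<'E'
from h import *
plan(516,436,130,13)
E
```

```text
t 9.9 pos [ 634.8 -222.   126.2] phi -178.4 tilt 0.09 open mm 14.6 | turn z -11.4 shift [-32.2 667.9  -4.1]
```

Call:
{"method": "jog_arm", "body": {
  "moves": [
    [0,0,-10,0,0,-5.7,-1],
    [0,0,-10,0,0,-5.7,-1],
    [-2,30,0,0,0,0,-1],
    [-2,42,0,0,0,0,-1],
    [-2,42,0,0,0,0,-1],
    [-2,42,0,0,0,0,-1],
    [-2,42,0,0,0,0,-1],
    [-2,42,0,0,0,0,-1],
    [-2,42,0,0,0,0,-1],
    [-2,42,0,0,0,0,-1],
    [-2,42,0,0,0,0,-1],
    [-2,42,0,0,0,0,-1]
  ]
}}

```text
t: 11.4
eef_pos: [0.5631, 0.1811, 0.1452]
orientation: [-0.113, 0.994, -0.0, -0.0]
contact_force: [0.7, 0.4, -2.2]
opening: 0.17
gripper_force: 40.0
```

Call:
{"method": "jog_arm", "body": {
  "moves": [
    [-2,42,0,0,0,0,-1],
    [-2,42,0,0,0,0,-1],
    [-2,42,0,0,0,0,-1],
    [-2,42,10,0,0,0,-1],
    [-2,42,20,0,0,0,-1],
    [-2,30,30,0,0,0,-1],
    [0,20,30,0,0,0,-1],
    [0,0,0,0,0,0,-1],
    [0,0,0,0,0,0,-1]
  ]
}}

```text
t: 12.52
eef_pos: [0.5181, 0.4352, 0.0563]
orientation: [-0.112, 0.994, -0.001, 0.001]
contact_force: [0.2, -0.2, -1.3]
opening: 0.168
gripper_force: 40.0
```

```bash
python3 - <<'E'
from h import *
plan(516,436,12,13)
E
```

```text
t 12.53 pos [518.1 435.2  56.3] phi -167.1 tilt 0.08 open mm 14.8 | turn z -0.1 shift [ 1.9  1.3 44.3]
```

Call:
{"method": "jog_arm", "body": {
  "moves": [
    [2,1,20,0,0,0,-1],
    [0,0,14,0,0,0,-1],
    [0,0,7,0,0,0,-1],
    [0,0,3,0,0,0,-1],
    [0,0,0,0,0,0,-1],
    [0,0,0,0,0,0,-1],
    [0,0,0,0,0,0,-0.1],
    [0,0,0,0,0,0,-0.1],
    [0,0,0,0,0,0,-0.1],
    [0,0,-25,0,0,0,-0.1],
    [0,0,-45,0,0,0,0],
    [0,0,-45,0,0,0,0]
  ]
}}

```text
t: 14.02
eef_pos: [0.5151, 0.4372, 0.1298]
orientation: [-0.113, 0.994, 0.0, 0.001]
contact_force: [-0.2, 0.1, 0.5]
opening: 0.501
gripper_force: 0.0
```

```bash
python3 - <<'E'
from h import *
plan(456.1,-211.1,135,25.4)
E
```

```text
t 14.03 pos [515.1 437.2 129.8] phi -167.0 tilt 0.08 open mm 44.1 | turn z -12.4 shift [ 331.4 -560.4   -6. ]
```

Call:
{"method": "jog_arm", "body": {
  "moves": [
    [0,0,-10,0,0,-6.2,0],
    [0,0,0,0,0,-6.2,0],
    [24,-40,0,0,0,0,0],
    [24,-40,0,0,0,0,0],
    [24,-40,0,0,0,0,0],
    [24,-40,0,0,0,0,0],
    [24,-40,0,0,0,0,0],
    [24,-40,0,0,0,0,0],
    [24,-40,0,0,0,0,0],
    [24,-40,0,0,0,0,0],
    [24,-40,0,0,0,0,0],
    [24,-40,0,0,0,0,0]
  ]
}}

```text
t: 15.52
eef_pos: [0.4699, -0.0287, 0.1385]
orientation: [-0.22, 0.976, -0.0, 0.001]
contact_force: [-0.2, -0.9, -0.3]
opening: 0.502
gripper_force: 0.0
```

Call:
{"method": "jog_arm", "body": {
  "moves": [
    [24,-40,0,0,0,0,0],
    [24,-40,0,0,0,0,0],
    [24,-40,0,0,0,0,0],
    [19,-40,20,0,0,0,0],
    [0,0,30,0,0,0,0],
    [0,0,30,0,0,0,0],
    [0,0,0,0,0,0,0],
    [0,0,0,0,0,0,0]
  ]
}}

```text
t: 16.52
eef_pos: [0.4566, -0.211, 0.0584]
orientation: [-0.22, 0.976, -0.001, 0.001]
contact_force: [0.9, 0.2, 0.8]
opening: 0.5
gripper_force: 0.0
```

```bash
python3 - <<'E'
from h import *
plan(456.1,-211.1,7,25.4)
E
```

```text
t 16.52 pos [ 456.6 -211.    58.4] phi -154.6 tilt 0.12 open mm 44.0 | turn z -0.0 shift [ 0.6  0.3 51.4]
```

Call:
{"method": "jog_arm", "body": {
  "moves": [
    [0,0,22,0,0,0,0],
    [0,0,19,0,0,0,0],
    [0,0,10,0,0,0,0],
    [0,0,0,0,0,0,0],
    [0,0,0,0,0,0,-1],
    [0,0,0,0,0,0,-1],
    [0,0,0,0,0,0,-1],
    [0,0,0,0,0,0,-1],
    [0,0,0,0,0,0,-1],
    [0,0,-40,0,0,0,-1],
    [0,0,-45,0,0,6.2,-1],
    [0,0,-45,0,0,6.2,-1]
  ]
}}

```text
t: 18.02
eef_pos: [0.4551, -0.2107, 0.1367]
orientation: [-0.111, 0.994, 0.0, -0.0]
contact_force: [0.8, -0.7, -3.6]
opening: 0.165
gripper_force: 40.0
```

```bash
python3 - <<'E'
from h import *
plan(529.4,377.6,140,13)
E
```

```text
t 18.02 pos [ 455.1 -210.7  136.7] phi -167.2 tilt 0.05 open mm 14.5 | turn z -0.2 shift [-204.8  556.5   -3.1]
```

Call:
{"method": "jog_arm", "body": {
  "moves": [
    [-10,26,0,0,0,0,-1],
    [-15,40,0,0,0,0,-1],
    [-15,40,0,0,0,0,-1],
    [-15,40,0,0,0,0,-1],
    [-15,40,0,0,0,0,-1],
    [-15,40,0,0,0,0,-1],
    [-15,40,0,0,0,0,-1],
    [-15,40,0,0,0,0,-1],
    [-15,40,0,0,0,0,-1],
    [-15,40,0,0,0,0,-1],
    [-15,40,0,0,0,0,-1],
    [-15,40,0,0,0,0,-1]
  ]
}}

```text
t: 19.52
eef_pos: [0.5213, 0.2836, 0.1352]
orientation: [-0.113, 0.994, -0.0, -0.0]
contact_force: [1.4, -0.6, -2.7]
opening: 0.166
gripper_force: 40.0
```

Call:
{"method": "jog_arm", "body": {
  "moves": [
    [-15,40,10,0,0,0,-1],
    [-10,30,20,0,0,0,-1],
    [-5,20,30,0,0,0,-1],
    [0,0,20,0,0,0,-1],
    [0,0,0,0,0,0,-1],
    [0,0,0,0,0,0,-1]
  ]
}}

```text
t: 20.27
eef_pos: [0.5316, 0.3757, 0.0566]
orientation: [-0.112, 0.994, -0.0, 0.001]
contact_force: [-0.4, -0.3, -1.7]
opening: 0.174
gripper_force: 40.0
```

```bash
python3 - <<'E'
from h import *
plan(529.4,377.6,12,13)
E
```

```text
t 20.27 pos [531.6 375.7  56.6] phi -167.1 tilt 0.07 open mm 15.3 | turn z -0.1 shift [ 1.8  2.4 44.6]
```

Call:
{"method": "jog_arm", "body": {
  "moves": [
    [2,2,20,0,0,0,-1],
    [0,0,14,0,0,0,-1],
    [0,0,7,0,0,0,-1],
    [0,0,3,0,0,0,-1],
    [0,0,0,0,0,0,-1],
    [0,0,0,0,0,0,-1],
    [0,0,0,0,0,0,-0.1],
    [0,0,0,0,0,0,-0.1],
    [0,0,0,0,0,0,-0.1],
    [0,0,-25,0,0,0,-0.1],
    [0,0,-45,0,0,0,0.5],
    [0,0,-45,0,0,0,0.5]
  ]
}}

```text
t: 21.78
eef_pos: [0.528, 0.3785, 0.1279]
orientation: [-0.113, 0.994, -0.0, -0.0]
contact_force: [0.1, 0.6, 1.4]
opening: 0.656
gripper_force: 0.0
```

```bash
python3 - <<'E'
from h import *
plan(461,206,140,-14)
plan(461,206,140,None)
c=cam('top'); cv2.imwrite('pics/top1.png',cv2.resize(c['image'][130:300,80:400],None,fx=2.5,fy=2.5))
E
```

```text
t 21.77 pos [528.  378.5 127.9] phi -167.0 tilt 0.02 open mm 57.7 | turn z 27.0 shift [  23.3 -183.6  -12. ]
t 21.77 pos [528.  378.5 127.9] phi -167.0 tilt 0.02 open mm 57.7 | turn z 0 shift [ 104. -153.  -12.]
```

View pics/top1.png

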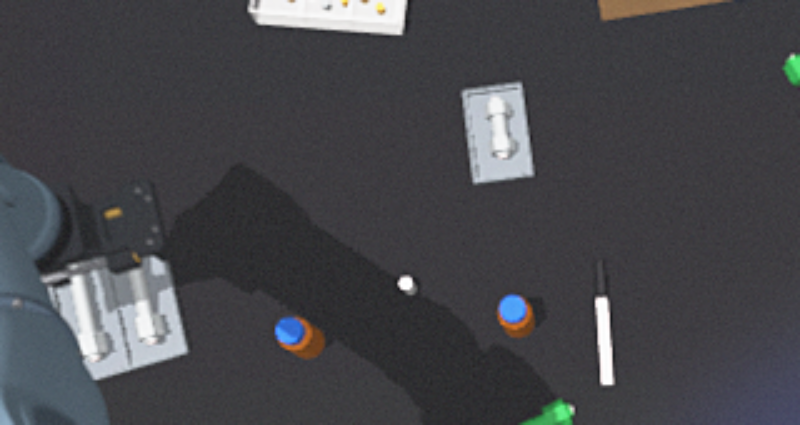

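The guard lies in the small tray at crop (502,128), and the columns lie one per lane at crop (90,320) and (145,305). Both bottles still stand. Next is the left bottle.

Call:
{"method": "jog_arm", "body": {
  "moves": [
    [0,0,-5,0,0,9,0.5],
    [0,0,-5,0,0,9,0.5],
    [0,0,-5,0,0,9,0.5],
    [6,-46,0,0,0,0,0.5],
    [6,-46,0,0,0,0,0.5],
    [6,-46,0,0,0,0,0.5],
    [5,-46,0,0,0,0,0.5],
    [0,0,10,0,0,0,0.5],
    [0,0,0,0,0,0,0.5],
    [0,0,0,0,0,0,0.5]
  ],
  "newtons": 20
}}

```text
t: 23.08
eef_pos: [0.4617, 0.2071, 0.1318]
orientation: [0.121, 0.993, 0.0, 0.0]
contact_force: [0.2, 0.3, 0.6]
opening: 0.748
gripper_force: 0.0
```

```bash
python3 - <<'E'
from h import *
plan(461,206,31,-14)
c=cam('wrist'); cv2.imwrite('pics/w2.png',c['image'])
im=c['image'].astype(int); W=cloud(c); m=(im[...,0]>im[...,2]+60)&(W[...,2]>.08)&(W[...,2]<.1); print(m.sum())
if m.sum(): print(np.nanmean(W[m],0)*1000, np.nanmin(W[m],0)*1000,np.nanmax(W[m],0)*1000)
E
```

```text
t 23.07 pos [461.7 207.1 131.8] phi 166.1 tilt 0.06 open mm 65.8 | turn z 0.1 shift [  0.5  -1.4 100.8]
1965
[458.95411969 205.74645024  85.25752121] [446.94226673 192.87507131  80.02351854] [472.80386582 218.21828354  87.70568925]
```

Call:
{"method": "jog_arm", "body": {
  "moves": [
    [1,-2,20,0,0,0,0.5],
    [0,0,25,0,0,0,0.5],
    [0,0,25,0,0,0,0.5],
    [0,0,20,0,0,0,0.5],
    [0,0,10,0,0,0,0.5],
    [0,0,0,0,0,0,0.5],
    [0,0,0,0,0,0,0],
    [0,0,0,0,0,0,-0.3],
    [0,0,0,0,0,0,-0.5],
    [0,0,0,0,0,0,-0.8],
    [0,0,0,0,0,0,-1],
    [0,0,0,0,0,0,-1]
  ]
}}

```text
t: 24.62
eef_pos: [0.4603, 0.2042, 0.032]
orientation: [0.122, 0.993, 0.0, 0.0]
contact_force: [-0.1, 1.5, 5.0]
opening: 0.378
gripper_force: 20.0
```

Call:
{"method": "jog_arm", "body": {
  "moves": [
    [0,0,-10,0,0,0,-1],
    [0,0,-25,0,0,0,-1],
    [0,0,-35,0,0,0,-1],
    [0,0,-35,0,0,0,-1],
    [0,0,-20,0,0,0,-1],
    [0,0,0,0,0,0,-1],
    [0,0,0,0,0,0,-1]
  ]
}}

```text
t: 25.5
eef_pos: [0.4591, 0.2035, 0.156]
orientation: [0.122, 0.993, -0.0, -0.001]
contact_force: [0.1, -0.2, -0.3]
opening: 0.375
gripper_force: 20.0
```

```bash
python3 - <<'E'
from h import *
plan(454.3,-400.9,155,-14)
plan(516.3,-416.3,155,-14)
E
```

```text
t 25.5 pos [459.1 203.5 156. ] phi 166.0 tilt 0.09 open mm 33.0 | turn z -0.0 shift [-141.6 -587.7    1.4]
t 25.5 pos [459.1 203.5 156. ] phi 166.0 tilt 0.09 open mm 33.0 | turn z -0.0 shift [-205.4 -587.6    1.4]
```

Call:
{"method": "jog_arm", "body": {
  "moves": [
    [-5,-15,0,0,0,0,-1],
    [-9,-26,0,0,0,0,-1],
    [-12,-34,0,0,0,0,-1],
    [-12,-34,0,0,0,0,-1],
    [-12,-34,0,0,0,0,-1],
    [-12,-34,0,0,0,0,-1],
    [-12,-34,0,0,0,0,-1],
    [-12,-34,0,0,0,0,-1],
    [-12,-34,0,0,0,0,-1],
    [-12,-34,0,0,0,0,-1],
    [-12,-34,0,0,0,0,-1],
    [-12,-34,0,0,0,0,-1]
  ]
}}

```text
t: 27.0
eef_pos: [0.4961, -0.2003, 0.1558]
orientation: [0.123, 0.992, -0.0, -0.001]
contact_force: [0.3, -0.1, -0.8]
opening: 0.38
gripper_force: 20.0
```

Call:
{"method": "jog_arm", "body": {
  "moves": [
    [-12,-34,0,0,0,0,-1],
    [-12,-34,0,0,0,0,-1],
    [-12,-34,0,0,0,0,-1],
    [-12,-34,0,0,0,0,-1],
    [-12,-34,0,0,0,0,-1],
    [-7,-24,0,0,0,0,-1],
    [-4,-14,20,0,0,0,-1],
    [0,0,30,0,0,0,-1],
    [0,0,20,0,0,0,-1],
    [0,0,0,0,0,0,-1],
    [0,0,0,0,0,0,-1]
  ]
}}

```text
t: 28.38
eef_pos: [0.5162, -0.4176, 0.0875]
orientation: [0.122, 0.993, -0.0, 0.0]
contact_force: [0.1, 0.0, -0.7]
opening: 0.38
gripper_force: 20.0
```

```bash
python3 - <<'E'
from h import *
plan(516.3,-416.3,36.5,-14)
c=cam('top'); cv2.imwrite('pics/top2.png',cv2.resize(c['image'][180:310,360:520],None,fx=4,fy=4))
c=cam('scene'); cv2.imwrite('pics/sc2.png',cv2.resize(c['image'][80:280,130:400],None,fx=2.5,fy=2.5))
E
```

```text
t 28.38 pos [ 516.2 -417.6   87.5] phi 166.0 tilt 0.06 open mm 33.5 | turn z -0.0 shift [ 0.3  1.3 51. ]
```

View pics/sc2.png

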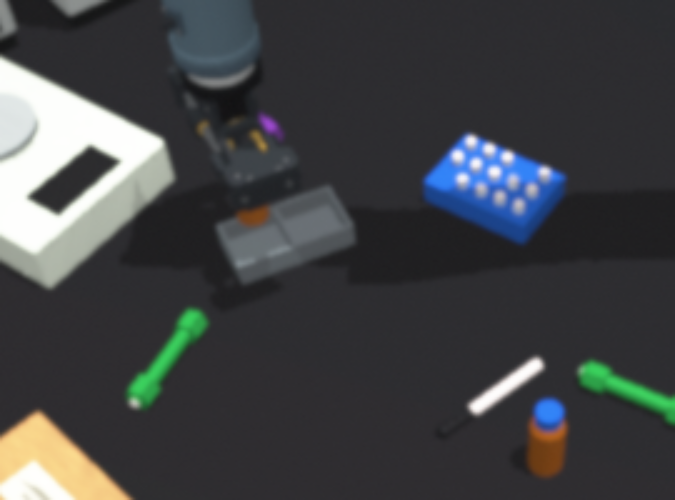

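```bash
python3 - <<'E'
from h import *
import pickle
c=pickle.load(open('top.pkl','rb')); W=cloud(c)[130:240,465:610].reshape(-1,3); W=W[W[:,2]>.02]
m=(W[:,0]<.6); print(W[:,2].max(), W[m].max(0), W[m].min(0)); 
n=W[(W[:,1]>-.56)&(W[:,0]>.45)]; print(len(n),np.round(n[::max(1,len(n)//10)],3))
E
```

```text
0.0823352964805466 [ 0.5999722  -0.55363436  0.06864635] [ 0.52629825 -0.83912719  0.02001679]
715 [[ 0.728 -0.559  0.056]
 [ 0.714 -0.523  0.047]
 [ 0.711 -0.523  0.026]
 [ 0.689 -0.553  0.057]
 [ 0.679 -0.558  0.054]
 [ 0.672 -0.535  0.04 ]
 [ 0.653 -0.555  0.059]
 [ 0.648 -0.541  0.026]
 [ 0.631 -0.547  0.026]
 [ 0.604 -0.559  0.059]
 [ 0.584 -0.558  0.028]]
```

The balance is at most 82 mm high and lies beyond y = −0.52. The gripper body stays above 95 mm, so it clears. The scene picture shows the bottle over the far bay at crop (252,213). Lowering it now.

Call:
{"method": "jog_arm", "body": {
  "moves": [
    [0,1,15,0,0,0,-1],
    [0,0,15,0,0,0,-1],
    [0,0,12,0,0,0,-1],
    [0,0,7,0,0,0,-1],
    [0,0,2,0,0,0,-1],
    [0,0,0,0,0,0,-1],
    [0,0,0,0,0,0,-1]
  ]
}}

```text
t: 29.35
eef_pos: [0.5164, -0.4161, 0.036]
orientation: [0.122, 0.993, 0.0, 0.0]
contact_force: [-1.1, 2.6, 4.4]
opening: 0.38
gripper_force: 20.0
```

Call:
{"method": "jog_arm", "body": {
  "moves": [
    [0,0,0,0,0,0,0.1],
    [0,0,0,0,0,0,0.1],
    [0,0,0,0,0,0,0.1],
    [0,0,-15,0,0,0,0.2],
    [0,0,-30,0,0,0,0.5],
    [0,0,-40,0,0,0,0.5],
    [0,0,-35,0,0,0,0.5]
  ]
}}

```text
t: 30.22
eef_pos: [0.5165, -0.4166, 0.1584]
orientation: [0.122, 0.993, -0.0, 0.001]
contact_force: [0.6, -0.5, 0.9]
opening: 0.75
gripper_force: 0.0
```

```bash
python3 - <<'E'
from h import *
plan(467.4,-13.3,150,-14)
E
```

```text
t 30.23 pos [ 516.5 -416.6  158.4] phi 166.0 tilt 0.1 open mm 66.0 | turn z -0.0 shift [145.2 379.5   7.8]
```

Call:
{"method": "jog_arm", "body": {
  "moves": [
    [14,38,0,0,0,0,0.5],
    [14,38,0,0,0,0,0.5],
    [14,38,0,0,0,0,0.5],
    [14,38,0,0,0,0,0.5],
    [15,38,0,0,0,0,0.5],
    [15,38,0,0,0,0,0.5],
    [15,38,0,0,0,0,0.5],
    [15,38,0,0,0,0,0.5],
    [15,38,10,0,0,0,0.5],
    [14,38,15,0,0,0,0.5],
    [0,0,0,0,0,0,0.5],
    [0,0,0,0,0,0,0.5]
  ]
}}

```text
t: 31.72
eef_pos: [0.4682, -0.0132, 0.1315]
orientation: [0.122, 0.992, -0.0, 0.001]
contact_force: [0.6, -0.8, -0.6]
opening: 0.749
gripper_force: 0.0
```

```bash
python3 - <<'E'
from h import *
c=cam('wrist'); cv2.imwrite('pics/w3.png',c['image'])
im=c['image'].astype(int); W=cloud(c); m=(im[...,0]>im[...,2]+60)&(W[...,2]>.08)&(W[...,2]<.1)
a,b=np.nanpercentile(W[m],1,axis=0)*1000,np.nanpercentile(W[m],99,axis=0)*1000; print(m.sum(),a,b)
x,y,_=(a+b)/2; plan(x,y,31.5,-14)
E
```

```text
1973 [454.38125584 -25.56452086  80.77234676] [478.63128771  -1.66080377  86.84417657]
t 31.77 pos [468.3 -13.7 131.5] phi 165.9 tilt 0.09 open mm 65.9 | turn z -0.1 shift [  1.9  -0.4 100. ]
```

Call:
{"method": "jog_arm", "body": {
  "moves": [
    [2,0,20,0,0,0,0.5],
    [0,0,25,0,0,0,0.5],
    [0,0,25,0,0,0,0.5],
    [0,0,20,0,0,0,0.5],
    [0,0,10,0,0,0,0.5],
    [0,0,0,0,0,0,0.5],
    [0,0,0,0,0,0,0],
    [0,0,0,0,0,0,-0.3],
    [0,0,0,0,0,0,-0.5],
    [0,0,0,0,0,0,-0.8],
    [0,0,0,0,0,0,-1],
    [0,0,0,0,0,0,-1]
  ]
}}

```text
t: 33.28
eef_pos: [0.466, -0.0118, 0.031]
orientation: [0.122, 0.993, 0.0, 0.0]
contact_force: [-0.4, -0.3, 4.7]
opening: 0.381
gripper_force: 20.0
```

Call:
{"method": "jog_arm", "body": {
  "moves": [
    [0,0,-10,0,0,0,-1],
    [0,0,-25,0,0,0,-1],
    [0,0,-35,0,0,0,-1],
    [0,0,-35,0,0,0,-1],
    [0,0,-20,0,0,0,-1],
    [0,0,0,0,0,0,-1],
    [0,0,0,0,0,0,-1]
  ]
}}

```text
t: 34.15
eef_pos: [0.465, -0.0119, 0.155]
orientation: [0.122, 0.993, -0.0, -0.001]
contact_force: [-0.2, 0.6, -0.8]
opening: 0.379
gripper_force: 20.0
```

```bash
python3 - <<'E'
from h import *
plan(454.3,-400.9,155,-14)
c=cam('top'); cv2.imwrite('pics/top3.png',cv2.resize(c['image'][180:300,380:520],None,fx=4,fy=4))
im=c['image'].astype(int);W=cloud(c);m=np.zeros((480,640),bool);m[200:280,410:470]=(im[...,0]>im[...,2]+60)[200:280,410:470]&(W[...,2]>.07)[200:280,410:470]
v,u=np.nonzero(m);print(m.sum(),ray(c,u.mean(),v.mean(),.09),np.nanmedian(W[m],0))
E
```

```text
t 34.15 pos [465.  -11.9 155. ] phi 166.0 tilt 0.07 open mm 33.4 | turn z -0.0 shift [-8.37e+01 -3.80e+02  1.00e-01]
89 [ 0.51497375 -0.41668711  0.09      ] [ 0.51465122 -0.41693204  0.0882646 ]
```

View pics/top3.png

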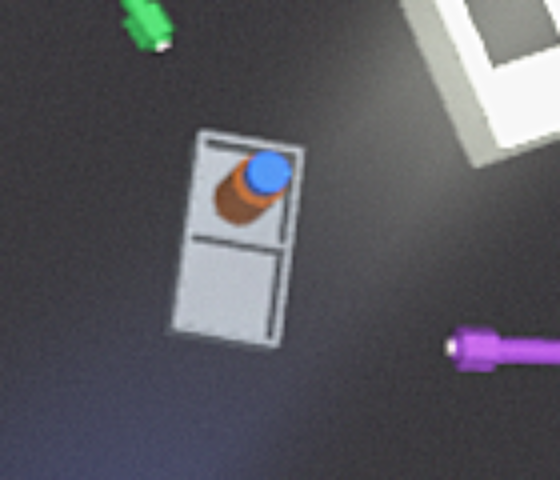

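The first bottle stands in the far bay, with its cap at crop (268,172) and z about 88 mm. Bringing the second.

Call:
{"method": "jog_arm", "body": {
  "moves": [
    [-4,-15,0,0,0,0,-1],
    [-7,-30,0,0,0,0,-1],
    [-8,-36,0,0,0,0,-1],
    [-8,-36,0,0,0,0,-1],
    [-8,-36,0,0,0,0,-1],
    [-8,-36,0,0,0,0,-1],
    [-8,-36,0,0,0,0,-1],
    [-8,-36,0,0,0,0,-1],
    [-8,-36,0,0,0,0,-1],
    [-8,-36,0,0,0,0,-1],
    [-7,-32,0,0,0,0,-1],
    [-2,-15,0,0,0,0,-1]
  ]
}}

```text
t: 35.7
eef_pos: [0.4532, -0.4036, 0.1549]
orientation: [0.124, 0.992, -0.0, -0.001]
contact_force: [-0.7, -0.6, -1.3]
opening: 0.377
gripper_force: 20.0
```

```bash
python3 - <<'E'
from h import *
plan(454.3,-400.9,36.5,-14)
import pickle
c=pickle.load(open('top.pkl','rb'))
C=[ray(c,380+a/4,180+b/4,.028)[:2]*1000 for a,b in [(200,130),(303,148),(280,347),(172,328)]]
print(np.round(C,1),np.mean(C,0)); d=(C[0]+C[1]-C[2]-C[3]); print(np.degrees(np.arctan2(d[1],d[0])))
E
```

```text
t 35.7 pos [ 453.2 -403.6  154.9] phi 165.8 tilt 0.09 open mm 33.2 | turn z -0.2 shift [ -0.5   3.  118.4]
[[ 558.4 -393. ]
 [ 541.9 -458.3]
 [ 413.7 -427.9]
 [ 430.4 -360.8]] [ 486.07440344 -409.98921101]
-13.735190973793234
```

Rack pose confirmed, so I lower the second bottle.

Call:
{"method": "jog_arm", "body": {
  "moves": [
    [0,2,20,0,0,0,-1],
    [0,0,25,0,0,0,-1],
    [0,0,25,0,0,0,-1],
    [0,0,20,0,0,0,-1],
    [0,0,15,0,0,0,-1],
    [0,0,10,0,0,0,-1],
    [0,0,3,0,0,0,-1],
    [0,0,0,0,0,0,-1],
    [0,0,0,0,0,0,-1]
  ]
}}

```text
t: 36.83
eef_pos: [0.456, -0.3994, 0.0384]
orientation: [0.122, 0.993, -0.0, 0.001]
contact_force: [-0.9, 0.8, -1.0]
opening: 0.379
gripper_force: 20.0
```

Call:
{"method": "jog_arm", "body": {
  "moves": [
    [0,0,0,0,0,0,0.1],
    [0,0,0,0,0,0,0.1],
    [0,0,0,0,0,0,0.1],
    [0,0,-15,0,0,0,0.2],
    [0,0,-30,0,0,0,0.5],
    [0,0,-40,0,0,0,0.5],
    [0,0,-45,0,0,0,0.5],
    [40,40,-45,0,0,0,0.5],
    [40,40,0,0,0,0,0.5],
    [30,40,0,0,0,0,0.5],
    [0,40,0,0,0,0,0.5],
    [0,0,0,0,0,0,0.5]
  ]
}}

```text
t: 38.33
eef_pos: [0.3923, -0.2211, 0.2076]
orientation: [0.12, 0.993, 0.0, 0.001]
contact_force: [0.1, -1.2, 0.9]
opening: 0.75
gripper_force: 0.0
```

```bash
python3 - <<'E'
from h import *
c=cam('top'); cv2.imwrite('pics/top4.png',c['image']); import pickle; pickle.dump(c,open('top.pkl','wb'))
W=cloud(c); im=c['image'].astype(int)
m=np.zeros((480,640),np.uint8);m[200:280,410:475]=((im[...,0]>im[...,2]+60)&(W[...,2]>.07))[200:280,410:475]
n,l,s,cc=cv2.connectedComponentsWithStats(m)
A=np.radians(-14)
for k in range(1,n):
    if s[k,4]>30:
        d=ray(c,*cc[k],.088)*1000-[485.7,-409.3,0]; print(s[k,4],'rack xy',d[0]*np.cos(A)+d[1]*np.sin(A),-d[0]*np.sin(A)+d[1]*np.cos(A),np.nanmax(W[l==k][:,2]))
for nm,(x0,y0,x1,y1),T,a in [('g',(258,158,300,208),(672.4,-2.9),4.3),('c',(85,205,165,290),(522.7,406.8),13)]:
    m=np.zeros((480,640),np.uint8);m[y0:y1,x0:x1]=(W[...,2]>.012)[y0:y1,x0:x1]; n,l,s,cc=cv2.connectedComponentsWithStats(m)
    for k in range(1,n):
        if s[k,4]>60:
            v,u=np.nonzero(l==k); P=np.array([ray(c,p,q,.016)[:2] for p,q in zip(u,v)])*1000; r=cv2.minAreaRect(P.astype(np.float32)); d=np.array(r[0])-T; A=np.radians(a)
            print(nm,'local xy',d[0]*np.cos(A)+d[1]*np.sin(A),-d[0]*np.sin(A)+d[1]*np.cos(A),r[1],r[2],np.nanmax(W[l==k][:,2]))
E
```

```text
90 rack xy 30.6988436745745 -0.3410365960717163 0.09390628959757742
94 rack xy -29.832645831761095 0.676125935661049 0.0951209295221883
g local xy 1.573813292585378 -4.255459430062424 (67.75646209716797, 27.479969024658203) 4.281857013702393 0.03225472674884379
c local xy -1.6150556269049998 -32.36627365183743 (126.1148681640625, 27.57322120666504) 12.926785469055176 0.033035217516754256
c local xy -1.8189007055185176 27.623393308855487 (125.37326049804688, 27.447935104370117) 13.025647163391113 0.032043427270272845
```

View pics/top4.png

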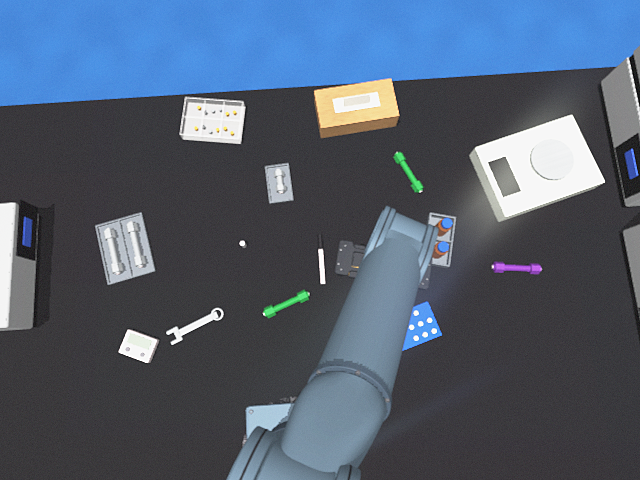

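The top view shows columns in both lanes at (111,250) and (137,245), the guard in its tray at (280,181), and both bottles standing in the rack at (445,227) and (442,249). All are within about 5 mm of target, and the arm is clear.

```bash
python3 -c "
from h import *
print(sign_off())"
```

```text
the job is handed in; nothing more can be done
None
```

The job is handed in, though no verdict came back: the last top view shows all five parts within about 5 mm of their target middles, both bottles standing, everything released and the arm clear, after about 38 s of the 128 s.

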